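Clamp the hose union in the cam fixture

TASK

Stand the brass hose union upright in the nest of the cam clamp and let go of it. Then push the clamp's lever through its quarter turn all the way to its end stop, and seat it there with a steady push of 10 to 25 N for half a second; at no time load the lever with more than 25 N, so push it rather than grip it. Back away and leave the lever home against its stop with the union clamped upright.

Things in the scene. Friction and masses are not known exactly. Their poses are not given: they have to be found in the camera images.
- brass_union: Brass hose union, about 21 x 24 mm across its hexagon and 48 mm tall, standing upright on the desk, yaw arbitrary, 65 to 120 g. Widest (24 mm) about 18 mm up, narrower towards the barbed top. Origin at the centre of its underside, z up along the part.
- clamp_fixture: Cam clamp bolted to the desk: aluminium plate 90 mm (its x) by 150 mm (its y, from y=-50 to +100), 12 mm thick, with low bolt heads at the corners. Origin on the desk under the plate, z up; it may be yawed by up to 20 degrees. At its +y end is a U-shaped nest of steel blocks, between it and the lever hub a sliding jaw. Nothing of it stands above 50 mm over the desk.
- nest (a point): Point on the plate top (12 mm above the desk) in the middle of the open nest; the union's underside goes here, at any yaw. Axes as the fixture. The nest is closed by an anvil block at +y (its face 15 mm from this point, 22 mm high above the plate) and by two cheeks at x = +-14 mm (8 mm thick, 14 mm high above the plate); the open jaw's pad stands 15 to 18 mm away on the -y side and is about 14 mm high.
- clamp_pad: Black rubber pad 20 x 7 x 13 mm on the front of the sliding jaw, sprung; it moves to +y of the fixture by 10 mm per rad as the lever is turned and at the end presses the union against the anvil with 2 to 12 N. Origin at the middle of its front face.
- end_stop: Steel ring, 60 mm across and 3 mm thick, on the plate under the lever hub, fixed to the fixture; it carries the end stop, a dark steel dog 8 mm wide near its -y side that a lug under the hub runs against. Origin on the lever's axis.
- lever_axis (a point): Point on the lever's vertical turning axis at the height of the arm's centre line (39 mm above the desk), fixed to the fixture; axes as the fixture.
- lever_grip (a point): Point on the centre line of the lever's round black grip, 70 mm from the turning axis, 39 mm above the desk; its x axis points outward along the arm. The grip is a level round bar, 16 mm thick, from 44 to 93 mm from the axis, so its top is 47 mm and its underside 31 mm above the desk, free all round. The arm is spring steel and gives about 1 mm at the grip for each 20 N of push, so this point runs ahead of the hub when pressed.
- clamp_lever (a joint): Turn of the lever hub: 0 = open, arm along the fixture's +x (away from the robot); grows clockwise seen from above; at the end of the quarter turn the arm points along the fixture's -y. Where exactly the end stop bites is set by an adjustable dog whose setting is not measured: somewhere from 1.36 to 1.78, different each time, so it must be felt. Starts at 0 to 0.25. It turns stiffly (0.3 Nm, so about 4 to 5 N at the grip) and stays where it is left.
Mind the look-alikes: they are no part of the job. Leave any red look-alike of the brass_union alone.

How it is judged:
By the outcome, as a careful person would: the job done as asked, in the order asked, and still so for the second after the job is handed in, with the robot touching nothing.
It also fails if it takes over 61 s, if anything falls off the work surface, if the arm or the gripper's body presses on something with over 40 N, if the wrist force passes 120 N, or if a joint passes its speed limit or range.

ROBOT

A 6-joint arm with a two-finger parallel gripper is mounted at the origin on a cart in front of the work surface, level with it; the furniture and walls round the work are solid. World frame = base frame: x ahead of the robot, y to its left, z up, the work surface at z = 0. Lengths are in mm, angles in rad, forces in N, time in s.
With the tool pointing down it reaches from about 350 to 975 mm from the base axis. Payload 7.1 kg.
Tool frame: the origin (TCP) lies midway between the tips of the shut fingers; the grasp point (between the pads) lies pinch_z behind it (pinch_z is the distance from the TCP to the grasp point, in mm); z points along the fingers, y is the line along which they close (so a half turn about z gives the same grasp; the last joint's range is limited). The gripper opens to 88 mm and grips with 3 to 60 N. Pads are 20 mm wide; open, the fingers measure 115 mm over their backs; the gripper's body (75 mm by 178 mm) begins 61 mm behind the grasp point.
Start: joints at [1.323, 0.423, 1.63, -0, 1.089, -0.019], TCP at [141.724, 608.703, 222.675] pointing down, gripper open.
Joint ranges: [-3, 3], [-0.9, 2.11], [0.09, 2.58], [-1.31, 4.45], [0.11, 2.69], [-2.54, 2.54]. Speed limits (rad/s): [2.39, 2.39, 3.01, 3.14, 3.14, 3.14].

INTERFACE

Orientations are given as a rotation vector (axis times angle).
In Python, from workcell import get_obs, get_image, close_job, pinch_z gives the robot as it stands.
- The arm moves only by the tool jog_arm, never from a script. Its argument "commands" is a list of rows, each a list of 3 entries, a list of its own where there are three numbers: the gripper command: -1 is shut, 1 is fully open, values between are in proportion, then the shift along the tool's x, y, z as a fraction of full scale, then the turn, a rotation vector about the tool's x, y, z as a fraction of full scale. In form: [[gripper, [tx, ty, tz], [rx, ry, rz]], ...]. A call has 1 to 10 rows; each row shifts and turns the commanded pose from where the row before left it, along the tool's axes as they then stand; what a row does not reach is not made up. Full scale, the value 1, is 0.1 m for a shift and 45 degrees for a turn. A row lasts 1/10 s, in which the tool goes at most 50 mm and 8.59 degrees, less where a joint would pass 70% of its speed; a pose out of reach is approached as far as the arm can. A call with a number of a shift or a turn outside -1 to 1 is refused whole. A call with a gripper value outside its range is refused whole. The fingers move at their own pace and stop on an object; the grip force is fixed at half the most. Time passes only in rows, so rows that do not move let the fingers close. It gives the time, the measured TCP pose, the force, the opening and the grip force at its end, in the units of the state.
- get_obs(): the state, without advancing time (a new reading comes with each control period).
- get_image(name): name is "scene" or "top"; returns a dict with "image" (384x512x3 uint8, blue, green, red), "z_map" (384x512 float32, mm along the optical axis (not along the pixel's ray), 0 where there is no reading), "intrinsics" (3x3 intrinsics, pixels), "eye" and "orientation" of the camera in the world. Camera axes: x right, y down, z forward; pixel columns grow to the right and rows downward; lengths in mm; the calibration is good to about 2 mm. A picture is of the moment at which its call begins.
- close_job(): hands the job in; it is judged then, once.
The state is a dict: "t": time; "qpos": joint angles; "qvel": joint speeds; "joint_torque": joint torques, N m; "ee_pos": TCP position; "orientation": TCP orientation; "ft_force": force on the tool from outside, world axes, zero at the start; "moment": the same for the moment, N m; "width": finger opening in mm; "grasp_force": force on a finger pad.
Only numpy, scipy, OpenCV 4.12 (cv2) and the standard library are available. Lean on these libraries where they do the work, as an engineer would, in place of code of your own. Each camera call takes 0.05 s, during which the arm holds its last target. There are 200 camera calls.

## Working session

There is one attempt and no reset: what is moved stays moved. The work goes in short steps, Python scripts to look and compute and a tool call to move; the robot and the scene stay as the last step left them, time stands still between calls to the robot, and variables do not carry over. Pictures are saved under pics/ and viewed, at most 13 in all, crops included, and the job is handed in when it is done.

Besides the shell and the picture viewer there is one more tool, called after "Request:" by a JSON object that holds its "api" and its "payload". jog_arm: Moves the arm, as the interface text tells. Its arguments: {"type":"object","properties":{"commands":{"type":"array","items":{"type":"array"}}},"required":["commands"]}

```bash
mkdir -p pics; ls; python3 - <<'E'
from workcell import *
import cv2,numpy as np
o=get_obs();print({k:np.round(v,3).tolist() for k,v in o.items()},pinch_z)
for n in("scene","top"):
    d=get_image(n);cv2.imwrite(f"pics/{n}0.png",d["image"]);np.savez(f"{n}0.npz",**d)
    print(n,d["intrinsics"],d["eye"],d["orientation"])
E
```

```text
pics
{'t': 0.0, 'qpos': [1.323, 0.424, 1.631, -0.0, 1.089, -0.019], 'qvel': [0.001, -0.001, -0.001, 0.0, -0.001, 0.001], 'joint_torque': [0.004, -54.461, -27.368, 0.065, 0.023, -0.0], 'ee_pos': [141.583, 608.181, 221.909], 'orientation': [-0.359, -3.121, 0.002], 'ft_force': [-1.235, -0.351, 0.588], 'moment': [-0.006, 0.006, -0.092], 'grasp_force': 0.0, 'width': 87.503} 18.700000000000003
scene [[401.17144999   0.         251.09520059]
 [  0.         401.17144999 191.1436789 ]
 [  0.           0.           1.        ]] [ 138.54373919 -370.6111847   731.19511376] [-2.38156524  0.73256418 -0.26910576]
top [[451.7144728    0.         255.49433146]
 [  0.         451.7144728  185.84163297]
 [  0.           0.           1.        ]] [370.28582901  77.42359871 908.73568191] [-2.1231681   2.17820726 -0.07719625]
```

View pics/scene0.png

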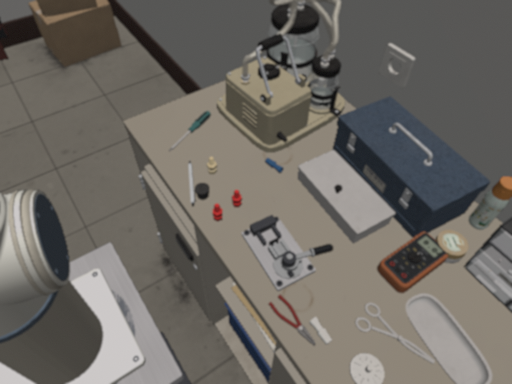

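View pics/top0.png

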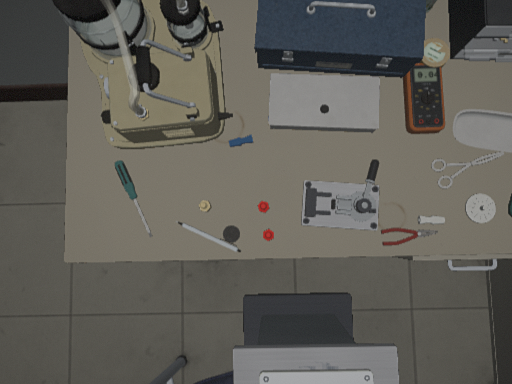

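The top view has the brass union at about (204,205), red look-alikes at (264,207) and (268,235), and the clamp at (340,205) with its nest on the left and its lever grip at (374,170). In the scene view the union is at (211,165) and the clamp at (285,250).

```bash
cat > h.py <<'E'
import numpy as np,cv2
from scipy.spatial.transform import Rotation as R
def cloud(d):
    K=d["intrinsics"];z=d["z_map"];v,u=np.mgrid[:384,:512]
    p=np.stack([(u-K[0,2])*z/K[0,0],(v-K[1,2])*z/K[1,1],z],-1)
    w=p@R.from_rotvec(d["orientation"]).as_matrix().T+d["eye"]
    w[z==0]=np.nan
    return w
def ortho(d,x0,x1,y0,y1,h,s=4):
    # image: up=+x, left=+y ; s px/mm on the plane z=h
    X,Y=np.meshgrid(np.arange(x1,x0,-1/s),np.arange(y1,y0,-1/s),indexing="ij")
    P=np.stack([X,Y,np.full_like(X,h)],-1)-d["eye"]
    c=P@R.from_rotvec(d["orientation"]).as_matrix();K=d["intrinsics"]
    return cv2.remap(d["image"],(K[0,0]*c[...,0]/c[...,2]+K[0,2]).astype("f"),(K[1,1]*c[...,1]/c[...,2]+K[1,2]).astype("f"),cv2.INTER_CUBIC)
E
python3 - <<'E'
from h import *
D={n:dict(np.load(n+"0.npz")) for n in("scene","top")}
for n,(u,v) in dict(top=(204,205),scene=(211,165)).items():
    w=cloud(D[n]); print(n,"desk z",np.nanmedian(w[...,2][v-20:v-12,u-20:u+20]))
    b=w[v-14:v+15,u-14:u+15].reshape(-1,3); b=b[b[:,2]>8]
    for lo,hi in((8,15),(15,25),(25,38),(38,60)):
        q=b[(b[:,2]>lo)&(b[:,2]<=hi)]
        if len(q):print(lo,hi,len(q),q.mean(0).round(1),q.min(0).round(1),q.max(0).round(1))
for n,(u,v) in dict(top=(340,200),scene=(285,250)).items():
    w=cloud(D[n]); b=w[v-50:v+50,u-55:u+55].reshape(-1,3)
    q=b[(b[:,2]>8)&(b[:,2]<15)]; r=cv2.minAreaRect(q[:,:2].astype("f"));print(n,"plate",len(q),r)
    q=b[(b[:,2]>33)&(b[:,2]<60)];print("high",q[:,:].round(0)[::max(1,len(q)//40)].tolist())
im=np.hstack([ortho(D["top"],300,460,-180,0,12,2.2),ortho(D["scene"],300,460,-180,0,12,2.2)])
print(im.shape);cv2.imwrite("pics/o.png",im)
E
```

```text
top desk z -1.015863046102936
15 25 24 [426.7 203.2  23.3] [419.5 197.   17.9] [439.4 214.8  24.8]
25 38 43 [429.  207.6  27.5] [419.4 198.6  25. ] [439.3 218.3  36.4]
38 60 36 [429.1 207.9  45. ] [424.2 201.9  39.1] [434.2 214.   49.8]
scene desk z -1.3954264403420211
8 15 14 [427.7 200.5  10. ] [420.5 198.1   8.3] [438.2 205.5  12. ]
15 25 33 [427.8 200.4  22. ] [419.4 193.8  16.5] [439.4 213.8  25. ]
25 38 33 [426.5 203.1  29.6] [419.  195.8  25.1] [435.7 213.1  37.3]
38 60 25 [428.6 204.2  43.4] [424.  199.4  38. ] [435.2 211.4  48.8]
top plate 2091 ((410.7171325683594, -74.87760162353516), (184.56729125976562, 114.609375), 83.07013702392578)
high [[509.0, -122.0, 41.0], [503.0, -125.0, 50.0], [500.0, -122.0, 45.0], [497.0, -117.0, 43.0], [494.0, -128.0, 45.0], [490.0, -122.0, 45.0], [487.0, -116.0, 46.0], [483.0, -111.0, 42.0], [481.0, -121.0, 45.0], [477.0, -115.0, 47.0], [474.0, -110.0, 44.0], [471.0, -121.0, 45.0], [467.0, -113.0, 46.0], [464.0, -110.0, 42.0], [460.0, -108.0, 41.0], [456.0, -113.0, 42.0], [452.0, -109.0, 45.0], [451.0, -111.0, 41.0], [447.0, -103.0, 43.0], [4
[... 872 characters left out ...]
5.0], [436.0, -8.0, 35.0], [407.0, 1.0, 33.0], [494.0, -119.0, 45.0], [497.0, -125.0, 46.0], [496.0, -126.0, 45.0], [484.0, -122.0, 47.0], [471.0, -114.0, 44.0], [498.0, -131.0, 43.0], [482.0, -124.0, 45.0], [463.0, -111.0, 41.0], [489.0, -129.0, 41.0], [454.0, -107.0, 39.0], [479.0, -125.0, 42.0], [429.0, -96.0, 45.0], [465.0, -118.0, 42.0], [419.0, -91.0, 44.0], [445.0, -108.0, 42.0], [471.0, -126.0, 42.0], [432.0, -103.0, 44.0], [460.0, -119.0, 40.0], [423.0, -104.0, 49.0], [454.0, -117.0, 39.0], [429.0, -106.0, 44.0], [415.0, -100.0, 44.0], [409.0, -95.0, 39.0], [409.0, -95.0, 36.0], [408.0, -100.0, 39.0], [409.0, -107.0, 45.0], [415.0, -112.0, 44.0], [424.0, -115.0, 34.0]]
(352, 792, 3)
```

```bash
python3 - <<'E'
from h import *
D={n:dict(np.load(n+"0.npz")) for n in("scene","top")}
im=np.hstack([ortho(D["top"],360,520,-140,40,12,2.2),ortho(D["scene"],360,520,-140,40,12,2.2)])
cv2.imwrite("pics/o2.png",im)
E
```

```text
(no output)
```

View pics/o2.png

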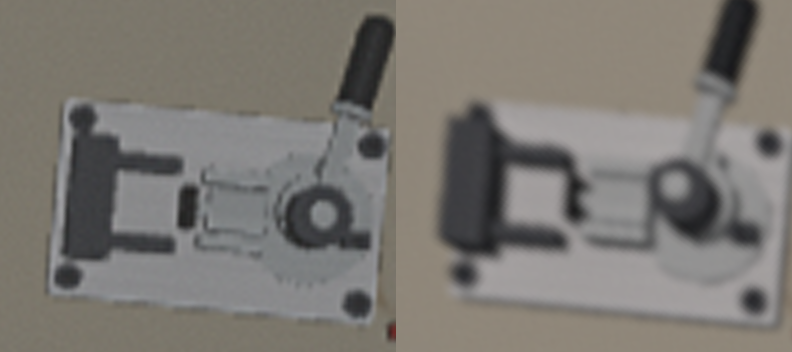

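The rectified crop shows the plate corners at (66,98), (389,131), (372,325) and (50,294). The cheeks are at rows 163 and 243, the anvil face is at column 117 and the pad at column 185. That puts the nest near (427,-25.5) with yaw about -0.096. Next I check how close the tall device is to the pick.

```bash
python3 - <<'E'
from h import *
for n in("top","scene"):
    w=cloud(dict(np.load(n+"0.npz"))).reshape(-1,3)
    for y0 in range(-200,600,50):
        r=[]
        for zl in(15,40,80,120,200):
            q=w[(w[:,1]>y0)&(w[:,1]<y0+50)&(w[:,2]>zl)&(w[:,0]>250)&(w[:,2]<500)]
            r.append(round(float(np.percentile(q[:,0],2))) if len(q)>3 else None)
        print(n,y0,r)
E
```

```text
top -200 [618, 680, 680, 685, None]
top -150 [412, 429, 682, 692, None]
top -100 [410, 426, 690, 702, None]
top -50 [412, 580, 695, 730, None]
top 0 [416, 583, 700, 707, None]
top 50 [370, 423, 705, 711, None]
top 100 [361, 596, 710, None, None]
top 150 [369, 568, 569, 571, None]
top 200 [437, 563, 565, 568, 587]
top 250 [559, 561, 562, 565, 586]
top 300 [555, 558, 559, 561, 596]
top 350 [472, 578, 579, 579, 731]
top 400 [581, 729, 729, 731, 737]
top 450 [745, None, None, None, None]
top 500 [None, None, None, None, None]
top 550 [None, None, None, None, None]
scene -200 [681, 681, 681, 898, 897]
scene -150 [413, 439, 685, 765, 898]
scene -100 [416, 579, 692, 770, 898]
scene -50 [416, 589, 698, 775, 898]
scene 0 [579, 591, 702, 898, 898]
scene 50 [372, 588, 708, 889, 890]
scene 100 [372, 888, 888, 888, 889]
scene 150 [427, 569, 570, 574, 897]
scene 200 [559, 564, 566, 569, 590]
scene 250 [559, 561, 562, 565, 588]
scene 300 [556, 559, 560, 563, 698]
scene 350 [480, 649, 647, 644, 732]
scene 400 [582, 732, 732, 733, 740]
scene 450 [795, 795, 795, 795, 794]
scene 500 [None, None, None, None, None]
scene 550 [898, 898, 898, None, None]
```

Request:
{"api": "jog_arm", "payload": {"commands": [[0, [0, 0, 0], [0, 0, 0.183]], [0, [0, 0, 0], [0, 0, 0.183]], [0, [0, 0, 0], [0, 0, 0.183]], [0, [0, 0, 0], [0, 0, 0.183]], [0, [0, 0, 0], [0, 0, 0.183]], [0, [0, 0, 0], [0, 0, 0.183]], [0, [0, 0, 0], [0, 0, 0.183]], [0, [0, 0, 0], [0, 0, 0.183]], [0, [0, 0, 0], [0, 0, 0.183]], [0, [0, 0, 0], [0, 0, 0.183]]]}}

```text
t: 1.1
ee_pos: [141.6, 608.4, 222.2]
orientation: [2.331, 2.106, -0.001]
ft_force: [-0.6, 0.3, 0.3]
width: 44.2
grasp_force: 0.0
```

Request:
{"api": "jog_arm", "payload": {"commands": [[0, [-0.37, 0.325, 0], [0, 0, 0]], [0, [-0.37, 0.325, 0], [0, 0, 0]], [0, [-0.37, 0.325, 0], [0, 0, 0]], [0, [-0.37, 0.325, 0], [0, 0, 0]], [0, [-0.37, 0.325, 0], [0, 0, 0]], [0, [-0.37, 0.325, 0], [0, 0, 0]], [0, [-0.37, 0.325, 0], [0, 0, 0]], [0, [-0.37, 0.325, 0], [0, 0, 0]], [0, [-0.37, 0.325, 0], [0, 0, 0]], [0, [-0.37, 0.325, 0], [0, 0, 0]]]}}

```text
t: 2.1
ee_pos: [430.7, 207.6, 222.7]
orientation: [-2.325, -2.113, 0.0]
ft_force: [0.8, 0.7, 0.4]
width: 43.9
grasp_force: 0.0
```

Request:
{"api": "jog_arm", "payload": {"commands": [[0, [0, -0.014, 0.4], [0, 0, 0]], [0, [0, 0, 0.4], [0, 0, 0]], [0, [0, 0, 0.4], [0, 0, 0]], [0, [0, 0, 0.3], [0, 0, 0]], [0, [0, 0, 0.1], [0, 0, 0]], [0, [0, 0, 0], [0, 0, 0]]]}}

```text
t: 2.7
ee_pos: [427.7, 209.2, 61.6]
orientation: [-2.324, -2.113, 0.005]
ft_force: [-0.0, 0.9, -0.3]
width: 43.8
grasp_force: 0.0
```

```bash
python3 - <<'E'
from workcell import *
from h import *
d=get_image("scene");print(get_obs()["ee_pos"])
t=get_image("top")
im=np.hstack([cv2.resize(d["image"][110:200,160:260],None,fx=4,fy=4,interpolation=2),cv2.resize(t["image"][160:250,154:254],None,fx=4,fy=4,interpolation=2)])
cv2.imwrite("pics/p1.png",im)
E
```

```text
[428.68900037 209.67304607  62.80196629]
```

View pics/p1.png

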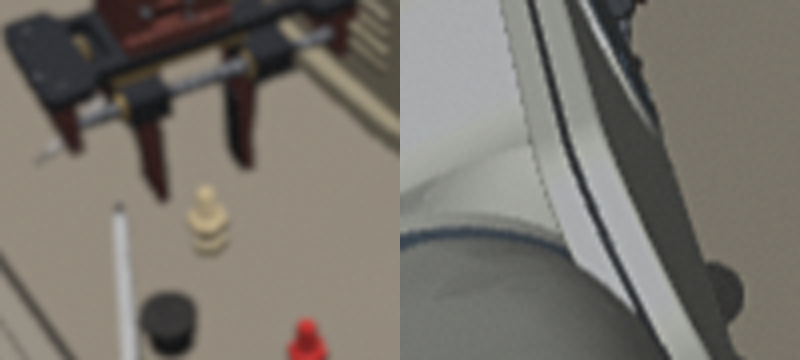

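The fingertips are at crop (163,200) and (245,168), with the union below them, its top at (206,188). I'll compare this with the projected TCP to get the camera offset.

```bash
python3 - <<'E'
from h import *
d=dict(np.load("scene0.npz"));K=d["intrinsics"];M=R.from_rotvec(d["orientation"]).as_matrix()
def ray(u,v,h):
    r=M@np.array([(u-K[0,2])/K[0,0],(v-K[1,2])/K[1,1],1]);return d["eye"]+r*(h-d["eye"][2])/r[2]
f=lambda a,b:(160+(a-1.5)/4,110+(b-1.5)/4)
print("tips",ray(*f(163,200),62.8),ray(*f(245,168),62.8),"union top",ray(*f(206,187),48),"base",ray(*f(209,250),3))
E
```

```text
tips [399.62520677 200.97189095  62.8       ] [451.2832569  196.49277686  62.8       ] union top [431.31023906 208.65222667  48.        ] base [425.46972784 201.27949444   3.        ]
```

Request:
{"api": "jog_arm", "payload": {"commands": [[0, [-0.01, 0.015, 0.25], [0, 0, 0]], [0, [0, 0, 0.18], [0, 0, 0]], [0, [0, 0, 0], [0, 0, 0]], [0, [0, 0, 0], [0, 0, 0]]]}}

```text
t: 3.2
ee_pos: [430.8, 208.9, 20.9]
orientation: [2.324, 2.113, 0.002]
ft_force: [-0.9, 0.2, -0.5]
width: 43.8
grasp_force: 0.0
```

```bash
python3 -c "
from workcell import *
o=get_obs();print(o['ee_pos'],o['orientation'],o['ft_force'])"
```

```text
[430.82786565 208.89663733  20.94660042] [2.32421048 2.11295221 0.00244554] [-0.89864179  0.17829783 -0.47515168]
```

Request:
{"api": "jog_arm", "payload": {"commands": [[0, [-0.005, 0, 0.04], [0, 0, 0]], [0, [0, 0, 0], [0, 0, 0]], [-1, [0, 0, 0], [0, 0, 0]], [-1, [0, 0, 0], [0, 0, 0]], [-1, [0, 0, 0], [0, 0, 0]], [-1, [0, 0, 0], [0, 0, 0]], [-1, [0, 0, 0], [0, 0, 0]], [-1, [0, 0, 0], [0, 0, 0]]]}}

```text
t: 4.0
ee_pos: [430.1, 208.0, 15.8]
orientation: [2.325, 2.113, 0.0]
ft_force: [0.3, 0.3, 2.5]
width: 20.3
grasp_force: 30.0
```

Request:
{"api": "jog_arm", "payload": {"commands": [[-1, [0, 0, -0.1], [0, 0, 0]], [-1, [0, 0, -0.3], [0, 0, 0]], [-1, [0, 0, -0.3], [0, 0, 0]], [-1, [0, 0, -0.3], [0, 0, 0]], [-1, [0, 0, 0], [0, 0, 0]], [-1, [0, 0, 0], [0, 0, 0]]]}}

```text
t: 4.6
ee_pos: [430.2, 208.1, 116.4]
orientation: [2.324, 2.113, 0.003]
ft_force: [0.5, 0.2, -2.5]
width: 20.4
grasp_force: 30.0
```

```bash
python3 - <<'E'
from workcell import *
from h import *
d=get_image("scene");print(get_obs())
cv2.imwrite("pics/p2.png",np.hstack([cv2.resize(d["image"][80:180,160:260],None,fx=4,fy=4,interpolation=2)]))
E
```

```text
{'t': 4.65, 'qpos': array([4.25546410e-01, 3.78024487e-01, 2.02460887e+00, 1.78832648e-05,
       7.39309966e-01, 5.20833498e-01]), 'qvel': array([-3.08991725e-04,  2.26834863e-02,  1.07925511e-02, -2.30607562e-03,
       -4.59205898e-04,  1.57631417e-05]), 'joint_torque': array([ 3.36739271e-03, -4.48312175e+01, -1.96723938e+01,  5.01590583e-02,
       -4.23198170e-02,  1.35695132e-03]), 'ee_pos': array([429.56843468, 207.76764728, 115.4774665 ]), 'orientation': array([-2.32464377e+00, -2.11302785e+00,  5.18366975e-04]), 'ft_force': array([ 0.41404727,  0.10267996, -0.8391803 ]), 'moment': array([-0.11032262,  0.02856586, -0.02842796]), 'grasp_force': 29.9999773374293, 'width': 20.32025637692783}
```

View pics/p2.png

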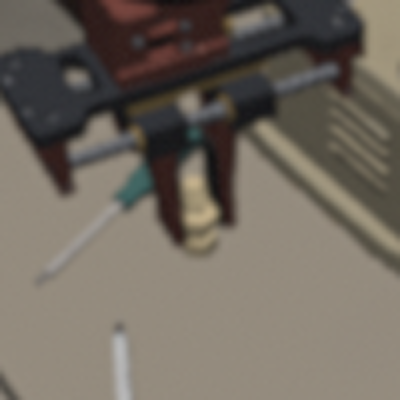

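The union hangs upright between the fingers, with its base at crop (200,250). Moving over the nest.

Request:
{"api": "jog_arm", "payload": {"commands": [[-1, [-0.387, 0.033, 0], [0, 0, 0]], [-1, [-0.387, 0.033, 0], [0, 0, 0]], [-1, [-0.387, 0.033, 0], [0, 0, 0]], [-1, [-0.387, 0.033, 0], [0, 0, 0]], [-1, [-0.387, 0.033, 0], [0, 0, 0]], [-1, [-0.387, 0.033, 0], [0, 0, 0]], [-1, [0, 0, 0.3], [0, 0, 0]], [-1, [0, 0, 0.25], [0, 0, 0]], [-1, [0, 0, 0], [0, 0, 0]], [-1, [0, 0, 0], [0, 0, 0]]]}}

```text
t: 5.65
ee_pos: [426.5, -24.9, 59.9]
orientation: [-2.323, -2.112, 0.004]
ft_force: [0.1, 0.8, 0.2]
width: 20.4
grasp_force: 30.0
```

```bash
python3 - <<'E'
from workcell import *
from h import *
d=get_image("scene");o=get_obs();print(o["ee_pos"],o["orientation"],o["ft_force"])
K=d["intrinsics"];M=R.from_rotvec(d["orientation"]).as_matrix()
def px(p):
    c=(np.array(p)-d["eye"])@M;return c[:2]/c[2]*K[0,0]+K[:2,2]
u,v=240,190
print("tcp px",((px(o["ee_pos"])-(u,v))*8).round(),"nest px",((px([427,-25.5,12])-(u,v))*8).round())
cv2.imwrite("pics/p3.png",cv2.resize(d["image"][v:v+72,u:u+95],None,fx=8,fy=8,interpolation=2))
np.savez("s3.npz",**d)
E
```

```text
[427.3350575  -24.85666959  60.60206429] [-2.32354324e+00 -2.11295550e+00  1.40908767e-03] [-0.38879456  0.03077663 -0.36297124]
tcp px [231. 268.] nest px [223. 374.]
```

View pics/p3.png

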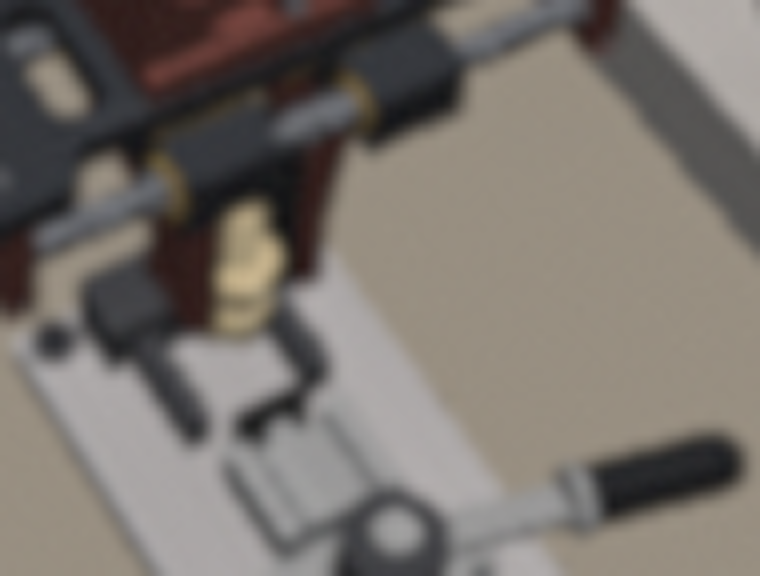

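The union is held above the nest. Its base front is at (240,333), the cheek ends are at (195,430) and (315,365), and the pad is at about (270,410). I compare nest and union within this one camera.

```bash
cat >> h.py <<'E'
def raypx(d,u,v,h):
    K=d["intrinsics"];r=R.from_rotvec(d["orientation"]).as_matrix()@np.array([(u-K[0,2])/K[0,0],(v-K[1,2])/K[1,1],1]);return d["eye"]+r*(h-d["eye"][2])/r[2]
E
python3 - <<'E'
from h import *
d=dict(np.load("s3.npz"))
f=lambda a,b,h:raypx(d,240+(a-3.5)/8,190+(b-3.5)/8,h)
ps=0.096;ax=np.array([np.cos(ps),-np.sin(ps)]);ay=np.array([np.sin(ps),np.cos(ps)])
for n,a,b,h in [("cheekL end top",192,425,26),("cheekR end top",313,360,26),("anvil L top front corner",165,300,34),("anvil L top back",90,275,34),("pad top mid",270,405,25),("union base L",213,318,44.5),("union base R",274,312,44.5),("union base front",243,334,44.5),("tipL front in",212,329,60.6),("tipR front in",298,280,60.6),("plate TL?",12,345,12),("bolt",55,338,14)]:
    p=f(a,b,h)[:2];q=p-[427,-25.5];print(n,p.round(1),"fix rel nest",round(q@ax,1),round(q@ay,1))
# depth-based: blocks
w=cloud(d)[190:262,240:335].reshape(-1,3);q=w[:,:2]-[427,-25.5];X=q@ax;Y=q@ay
for nm,m in dict(cheeks=(w[:,2]>19)&(w[:,2]<29)&(Y<13)&(Y>-14)&(abs(X)<26),un=(w[:,2]>44)&(w[:,2]<75)&(abs(X)<9)&(abs(Y)<20)).items():
    print(nm,m.sum());o=np.argsort(X[m]);print(np.c_[X[m],Y[m],w[m,2]][o][::3].round(1).tolist())
E
```

```text
cheekL end top [405.7 -38.9] fix rel nest -20.0 -15.3
cheekR end top [442.9 -40.5] fix rel nest 17.2 -13.4
anvil L top front corner [418.6  -8.2] fix rel nest -10.0 16.4
anvil L top back [406.9   9. ] fix rel nest -23.3 32.5
pad top mid [426.1 -44.7] fix rel nest 0.9 -19.2
union base L [421.4 -24.9] fix rel nest -5.7 0.0
union base R [435.3 -32.1] fix rel nest 8.9 -5.8
union base front [424.8 -33.1] fix rel nest -1.4 -7.7
tipL front in [412.6 -35.5] fix rel nest -13.3 -11.3
tipR front in [439.  -35.8] fix rel nest 12.9 -9.1
plate TL? [385.8  14.3] fix rel nest -44.8 35.6
bolt [395.7   8.7] fix rel nest -34.4 31.0
cheeks 94
[[-21.2, 9.4, 21.6], [-20.7, -6.2, 23.8], [-20.3, 2.6, 22.7], [-20.0, -5.0, 25.6], [-19.7, -0.5, 22.7], [-19.7, 3.9, 24.3], [-19.3, 4.7, 26.7], [-19.1, 9.1, 24.3], [-17.8, 11.4, 24.0], [-17.5, 3.7, 26.8], [-17.3, 3.7, 22.7], [-16.8, 0.7, 26.7], [-15.7, 6.7, 25.1], [-15.2, -13.0, 25.4], [-14.8, 4.1, 24.0], [-14.4, 0.7, 24.7], [-13.5, 10.5, 22.0], [-12.2, 12.9, 25.3], [15.0, -7.0, 20.9], [15.5, -1.7, 24.9], [15.8, -1.7, 20.7], [16.2, -5.0, 21.0], [16.9, 0.6, 24.4], [18.4, -5.2, 23.6], [19.0, -12.0, 24.8], [19.7, 0.9, 22.0], [20.3, 2.1, 23.7], [20.8, -1.1, 23.8], [21.5, -4.1, 23.6], [21.7, -7.6, 24.5], [22.6, -2.2, 24.1], [24.2, -3.9, 21.4]]
un 72
[[-8.5, -7.8, 47.3], [-7.6, -8.7, 66.1], [-6.1, -7.8, 45.5], [-5.8, -9.9, 62.8], [-5.7, -9.4, 65.8], [-5.3, -10.2, 48.2], [-4.9, -7.6, 69.9], [-4.3, -11.1, 63.3], [-3.7, -9.9, 64.9], [-3.2, -8.6, 70.0], [-2.5, -11.3, 69.5], [-2.4, -6.9, 74.1], [-1.6, -11.6, 51.1], [-1.2, -10.4, 56.4], [-0.7, -8.1, 71.1], [0.1, -11.7, 60.9], [1.5, -10.6, 47.4], [2.1, -11.9, 63.4], [2.4, -6.8, 70.7], [4.5, -7.6, 66.7], [5.4, -9.7, 68.8], [5.5, -9.9, 65.3], [7.0, -8.9, 52.1], [8.3, -6.7, 51.8]]
```

Request:
{"api": "jog_arm", "payload": {"commands": [[-1, [0, 0.007, 0.12], [0, 0, 0]], [-1, [0, 0, 0.1], [0, 0, 0]], [-1, [0, 0, 0.06], [0, 0, 0]], [-1, [0, 0, 0.02], [0, 0, 0]], [-1, [0, 0, 0], [0, 0, 0]], [-1, [0, 0, 0], [0, 0, 0]]]}}

```text
t: 6.3
ee_pos: [428.4, -25.1, 30.7]
orientation: [2.325, 2.113, 0.0]
ft_force: [0.1, -0.1, -0.2]
width: 20.6
grasp_force: 30.0
```

Request:
{"api": "jog_arm", "payload": {"commands": [[-1, [0, 0, 0.01], [0, 0, 0]], [-1, [0, 0, 0], [0, 0, 0]], [-1, [0, 0, 0], [0, 0, 0]]]}}

```text
t: 6.6
ee_pos: [428.4, -25.2, 29.8]
orientation: [2.325, 2.113, 0.0]
ft_force: [0.8, -0.4, -0.9]
width: 20.3
grasp_force: 30.0
```

Request:
{"api": "jog_arm", "payload": {"commands": [[-1, [0, 0, 0.01], [0, 0, 0]], [-1, [0, 0, 0], [0, 0, 0]], [-1, [0, 0, 0], [0, 0, 0]]]}}

```text
t: 6.9
ee_pos: [428.3, -25.1, 28.7]
orientation: [-2.325, -2.113, 0.0]
ft_force: [1.0, 0.2, -1.3]
width: 20.8
grasp_force: 30.0
```

Request:
{"api": "jog_arm", "payload": {"commands": [[-1, [0, 0, 0.008], [0, 0, 0]], [-1, [0, 0, 0], [0, 0, 0]], [-1, [0, 0, 0], [0, 0, 0]]]}}

```text
t: 7.2
ee_pos: [428.3, -25.1, 27.8]
orientation: [-2.325, -2.113, 0.0]
ft_force: [-0.4, -0.9, -0.4]
width: 20.3
grasp_force: 30.0
```

Request:
{"api": "jog_arm", "payload": {"commands": [[-1, [0, 0, 0.006], [0, 0, 0]], [-1, [0, 0, 0], [0, 0, 0]], [-1, [0, 0, 0], [0, 0, 0]]]}}

```text
t: 7.5
ee_pos: [428.3, -25.1, 27.7]
orientation: [2.325, 2.113, 0.0]
ft_force: [-2.5, 1.2, 9.2]
width: 20.6
grasp_force: 30.0
```

Contact at 9 N. I'll open the gripper and back up, then look.

Request:
{"api": "jog_arm", "payload": {"commands": [[-0.4, [0, 0, 0], [0, 0, 0]], [-0.2, [0, 0, 0], [0, 0, 0]], [-0.1, [0, 0, 0], [0, 0, 0]], [-0.1, [0, 0, 0], [0, 0, 0]], [-0.1, [0, 0, -0.1], [0, 0, 0]], [-0.1, [0, 0, -0.2], [0, 0, 0]], [-0.1, [0, 0, -0.4], [0, 0, 0]], [-0.1, [0, 0, -0.4], [0, 0, 0]], [-0.1, [0, 0, 0], [0, 0, 0]]]}}

```text
t: 8.4
ee_pos: [431.4, -25.4, 142.0]
orientation: [2.32, 2.109, 0.01]
ft_force: [0.5, 0.0, -0.1]
width: 39.9
grasp_force: 0.0
```

```bash
python3 - <<'E'
from workcell import *
from h import *
d=get_image("scene");o=get_obs();print(o["t"],o["ee_pos"],o["orientation"],o["ft_force"],o["qpos"])
np.savez("s4.npz",**d)
cv2.imwrite("pics/p4.png",cv2.resize(d["image"][190:262,240:335],None,fx=8,fy=8,interpolation=2))
E
```

```text
8.45 [430.19634382 -25.29844713 139.96665883] [2.32130327 2.11007185 0.0066143 ] [-0.29300416  0.29234555 -1.15971306] [-8.63490468e-02  2.72215163e-01  2.11044455e+00 -1.55521481e-05
  7.52712839e-01  8.92464307e-03]
```

View pics/p4.png

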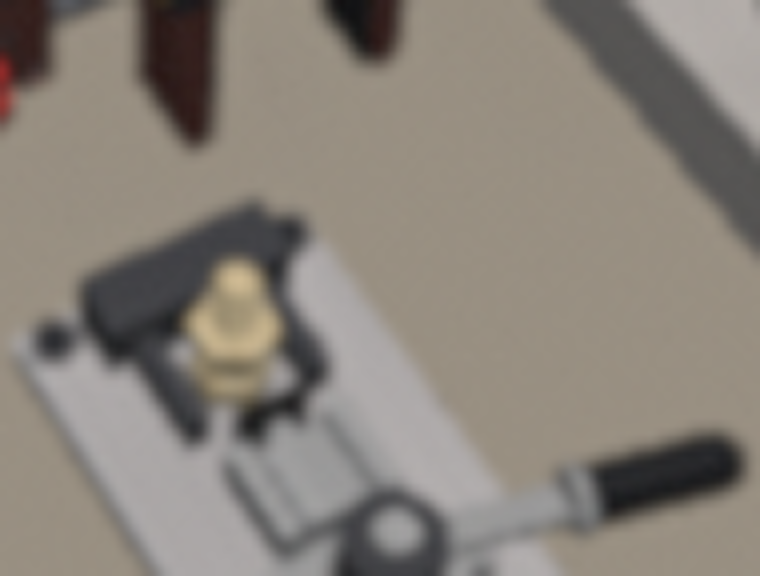

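The union stands upright in the nest at (235,330), and the lever is unchanged with its grip at (665,475). Next I bring the shut fingers in beside the lever.

Request:
{"api": "jog_arm", "payload": {"commands": [[-1, [-0.314, 0.4, 0], [0, 0, 0]], [-1, [-0.314, 0.4, 0], [0, 0, 0]], [-1, [0, 0, 0], [0, 0, 0.108]], [-1, [0, 0, 0], [0, 0, 0.108]], [-1, [0, 0, 0.4], [0, 0, 0]], [-1, [0, 0, 0.4], [0, 0, 0]], [-1, [0, 0, 0.1], [0, 0, 0]], [-1, [0, 0, 0], [0, 0, 0]], [-1, [0, 0, 0], [0, 0, 0]]]}}

```text
t: 9.35
ee_pos: [501.1, -94.1, 47.8]
orientation: [2.495, 1.909, 0.0]
ft_force: [0.5, -0.6, 0.8]
width: 0.7
grasp_force: 0.0
```

```bash
python3 - <<'E'
from workcell import *
from h import *
d=get_image("scene");o=get_obs();print(o["t"],o["ee_pos"],o["orientation"],o["ft_force"],o["width"])
im=d["image"][190:274,250:370];cv2.imwrite("pics/p5.png",cv2.resize(im,None,fx=6,fy=6,interpolation=2))
E
```

```text
9.4 [501.6281392  -94.22969682  48.38885778] [2.49433162e+00 1.90793032e+00 1.68039832e-03] [0.7470789  0.78272143 0.3411944 ] 0.21503302043357195
```

View pics/p5.png

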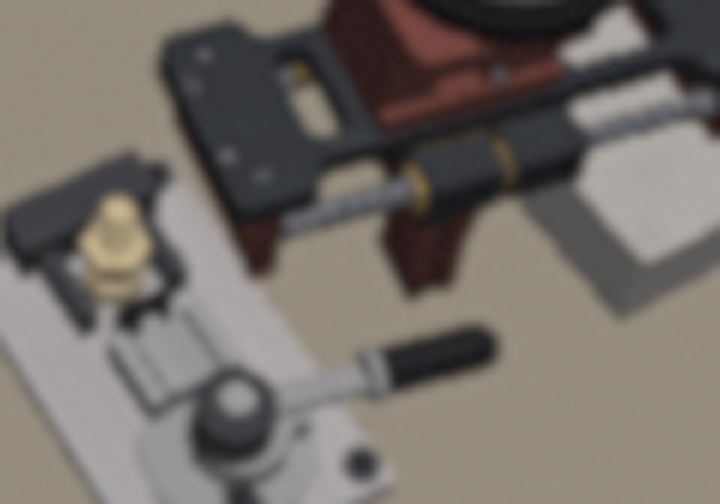

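The shut fingers are at (420,280), on the +y side of the grip at (440,355), and the way down is clear.

Request:
{"api": "jog_arm", "payload": {"commands": [[-1, [0, 0, 0.16], [0, 0, 0]], [-1, [-0.03, 0, 0], [0, 0, 0]], [-1, [-0.02, 0, 0], [0, 0, 0]], [-1, [0, 0, 0], [0, 0, 0]], [-1, [0, 0, 0], [0, 0, 0]]]}}

```text
t: 9.9
ee_pos: [499.9, -99.2, 32.1]
orientation: [2.495, 1.908, 0.001]
ft_force: [0.3, -0.6, -0.1]
width: 0.1
grasp_force: 0.0
```

Request:
{"api": "jog_arm", "payload": {"commands": [[-1, [-0.01, 0, 0], [0, 0, 0]], [-1, [-0.01, 0, 0], [0, 0, 0]], [-1, [-0.01, 0, 0], [0, 0, 0]], [-1, [0, 0, 0], [0, 0, 0]]]}}

```text
t: 10.3
ee_pos: [498.6, -101.9, 31.3]
orientation: [-2.495, -1.908, 0.0]
ft_force: [-0.5, 0.4, -0.1]
width: 0.6
grasp_force: 0.0
```

Request:
{"api": "jog_arm", "payload": {"commands": [[-1, [-0.0235, 0.0052, 0], [0, 0, 0.0382]], [-1, [-0.0235, 0.0052, 0], [0, 0, 0.0382]], [-1, [-0.0235, 0.0052, 0], [0, 0, 0.0382]], [-1, [-0.0235, 0.0052, 0], [0, 0, 0.0382]], [-1, [-0.0235, 0.0052, 0], [0, 0, 0.0382]]]}}

```text
t: 10.8
ee_pos: [497.3, -113.8, 31.2]
orientation: [-2.634, -1.713, -0.0]
ft_force: [0.0, 4.9, 0.1]
width: 0.6
grasp_force: 2.2
```

Request:
{"api": "jog_arm", "payload": {"commands": [[-1, [-0.047, 0.0097, 0], [0, 0, 0.0764]], [-1, [-0.047, 0.0097, 0], [0, 0, 0.0764]], [-1, [-0.047, 0.0097, 0], [0, 0, 0.0764]], [-1, [-0.047, 0.0097, 0], [0, 0, 0.0764]], [-1, [-0.047, 0.0097, 0], [0, 0, 0.0764]], [-1, [-0.047, 0.0097, 0], [0, 0, 0.0764]], [-1, [-0.047, 0.0097, 0], [0, 0, 0.0764]], [-1, [-0.047, 0.0097, 0], [0, 0, 0.0764]], [-1, [-0.047, 0.0097, 0], [0, 0, 0.0764]], [-1, [0, 0, 0], [0, 0, 0]]]}}

```text
t: 11.8
ee_pos: [478.5, -152.6, 31.3]
orientation: [-2.995, -0.949, 0.0]
ft_force: [1.1, 1.4, 0.0]
width: 0.3
grasp_force: 0.7
```

Request:
{"api": "jog_arm", "payload": {"commands": [[-1, [-0.047, 0.0097, 0], [0, 0, 0.0764]], [-1, [-0.047, 0.0097, 0], [0, 0, 0.0764]], [-1, [-0.047, 0.0097, 0], [0, 0, 0.0764]], [-1, [-0.047, 0.0097, 0], [0, 0, 0.0764]], [-1, [-0.047, 0.0097, 0], [0, 0, 0.0764]], [-1, [-0.047, 0.0097, 0], [0, 0, 0.0764]], [-1, [0, 0, 0], [0, 0, 0]], [-1, [0, 0, 0], [0, 0, 0]]]}}

```text
t: 12.6
ee_pos: [456.8, -170.2, 31.4]
orientation: [3.115, 0.404, 0.001]
ft_force: [2.0, 0.8, 0.3]
width: 0.4
grasp_force: 1.1
```

```bash
python3 - <<'E'
from workcell import *
from h import *
d=get_image("scene");t=get_image("top");o=get_obs();print(o["t"],o["ee_pos"],o["orientation"],o["ft_force"],o["width"])
a=cv2.resize(d["image"][205:285,240:330],None,fx=5,fy=5,interpolation=2)
t0=dict(np.load("top0.npz"))
b=ortho(t0,385,445,-140,-70,15,6)[:400];a=a[:360];cv2.imwrite("pics/p6.png",np.hstack([a[:360,:370],b[:360]]))
print(b.shape)
E
```

```text
12.7 [ 456.7766413  -170.19894827   31.41579736] [3.11498137e+00 4.03105903e-01 9.93209943e-04] [1.6823165  1.21502927 0.19497685] 0.4716507228318998
(360, 420, 3)
```

View pics/p6.png

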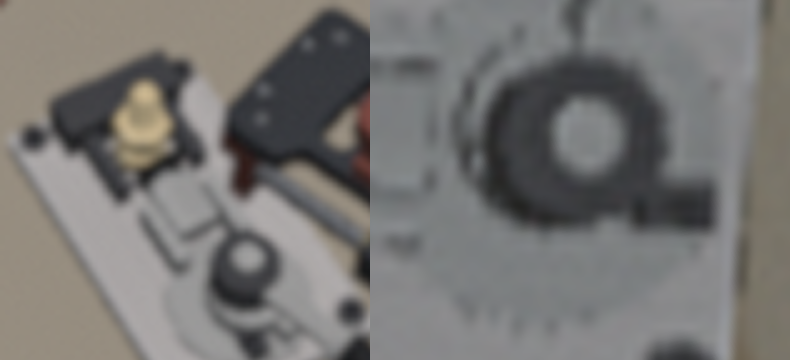

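The union is still upright with the lever about 70 degrees round, and the hub and dog are visible. From here I feel for the stop in small steps.

Request:
{"api": "jog_arm", "payload": {"commands": [[-1, [-0.0235, 0.0052, 0], [0, 0, 0.0382]], [-1, [-0.0235, 0.0052, 0], [0, 0, 0.0382]], [-1, [-0.0235, 0.0052, 0], [0, 0, 0.0382]], [-1, [0, 0, 0], [0, 0, 0]]]}}

```text
t: 13.1
ee_pos: [450.2, -173.3, 31.4]
orientation: [3.131, 0.258, 0.002]
ft_force: [3.9, 2.0, -0.9]
width: 0.4
grasp_force: 2.0
```

Request:
{"api": "jog_arm", "payload": {"commands": [[-1, [-0.0118, 0.0027, 0], [0, 0, 0.0191]], [-1, [0, 0, 0], [0, 0, 0]]]}}

```text
t: 13.3
ee_pos: [449.1, -173.6, 31.4]
orientation: [3.132, 0.236, 0.001]
ft_force: [4.4, 3.0, -0.1]
width: 0.6
grasp_force: 2.2
```

Request:
{"api": "jog_arm", "payload": {"commands": [[-1, [-0.0118, 0.0027, 0], [0, 0, 0.0191]], [-1, [0, 0, 0], [0, 0, 0]]]}}

```text
t: 13.5
ee_pos: [447.9, -174.1, 31.4]
orientation: [3.134, 0.213, 0.001]
ft_force: [4.7, 2.3, -0.4]
width: 0.2
grasp_force: 2.3
```

Request:
{"api": "jog_arm", "payload": {"commands": [[-1, [-0.0118, 0.0027, 0], [0, 0, 0.0191]], [-1, [0, 0, 0], [0, 0, 0]]]}}

```text
t: 13.7
ee_pos: [446.7, -174.5, 31.4]
orientation: [3.136, 0.19, 0.001]
ft_force: [3.6, 3.2, 0.5]
width: 0.6
grasp_force: 2.3
```

Request:
{"api": "jog_arm", "payload": {"commands": [[-1, [-0.0118, 0.0027, 0], [0, 0, 0.0191]], [-1, [0, 0, 0], [0, 0, 0]]]}}

```text
t: 13.9
ee_pos: [445.5, -174.9, 31.3]
orientation: [3.137, 0.167, 0.001]
ft_force: [4.7, 2.5, -0.4]
width: 0.3
grasp_force: 2.3
```

Request:
{"api": "jog_arm", "payload": {"commands": [[-1, [-0.0118, 0.0027, 0], [0, 0, 0.0191]], [-1, [0, 0, 0], [0, 0, 0]]]}}

```text
t: 14.1
ee_pos: [444.3, -175.2, 31.3]
orientation: [3.138, 0.143, 0.001]
ft_force: [4.6, 2.4, -0.5]
width: 0.6
grasp_force: 2.3
```

Request:
{"api": "jog_arm", "payload": {"commands": [[-1, [-0.0118, 0.0027, 0], [0, 0, 0.0191]], [-1, [0, 0, 0], [0, 0, 0]]]}}

```text
t: 14.3
ee_pos: [443.2, -175.6, 31.3]
orientation: [3.139, 0.12, 0.001]
ft_force: [4.2, 2.6, -0.5]
width: 0.6
grasp_force: 2.3
```

Request:
{"api": "jog_arm", "payload": {"commands": [[-1, [-0.0118, 0.0027, 0], [0, 0, 0.0191]], [-1, [0, 0, 0], [0, 0, 0]]]}}

```text
t: 14.5
ee_pos: [442.0, -175.9, 31.3]
orientation: [3.14, 0.096, 0.001]
ft_force: [4.8, 2.2, -0.6]
width: 0.4
grasp_force: 2.3
```

Request:
{"api": "jog_arm", "payload": {"commands": [[-1, [-0.0118, 0.0027, 0], [0, 0, 0.0191]], [-1, [0, 0, 0], [0, 0, 0]]]}}

```text
t: 14.7
ee_pos: [440.8, -176.3, 31.3]
orientation: [3.141, 0.072, 0.0]
ft_force: [3.7, 2.2, -0.5]
width: 0.6
grasp_force: 2.3
```

Request:
{"api": "jog_arm", "payload": {"commands": [[-1, [-0.0118, 0.0027, 0], [0, 0, 0.0191]], [-1, [0, 0, 0], [0, 0, 0]]]}}

```text
t: 14.9
ee_pos: [439.6, -176.6, 31.3]
orientation: [3.141, 0.049, 0.0]
ft_force: [5.4, 2.6, -0.5]
width: 0.7
grasp_force: 2.3
```

Request:
{"api": "jog_arm", "payload": {"commands": [[-1, [-0.0118, 0.0027, 0], [0, 0, 0.0191]], [-1, [0, 0, 0], [0, 0, 0]]]}}

```text
t: 15.1
ee_pos: [438.5, -176.8, 31.3]
orientation: [-3.141, -0.025, -0.0]
ft_force: [3.9, 3.4, -0.1]
width: 0.8
grasp_force: 2.3
```

Request:
{"api": "jog_arm", "payload": {"commands": [[-1, [-0.0118, 0.0027, 0], [0, 0, 0.0191]], [-1, [0, 0, 0], [0, 0, 0]]]}}

```text
t: 15.3
ee_pos: [437.3, -177.1, 31.3]
orientation: [-3.142, -0.002, -0.0]
ft_force: [4.5, 1.8, -1.0]
width: 0.2
grasp_force: 2.3
```

Request:
{"api": "jog_arm", "payload": {"commands": [[-1, [-0.0118, 0.0027, 0], [0, 0, 0.0191]], [-1, [0, 0, 0], [0, 0, 0]]]}}

```text
t: 15.5
ee_pos: [436.2, -177.4, 31.3]
orientation: [3.141, -0.022, 0.001]
ft_force: [5.0, 1.8, 0.2]
width: 0.4
grasp_force: 2.3
```

Request:
{"api": "jog_arm", "payload": {"commands": [[-1, [-0.0118, 0.0027, 0], [0, 0, 0.0191]], [-1, [0, 0, 0], [0, 0, 0]]]}}

```text
t: 15.7
ee_pos: [435.0, -177.7, 31.3]
orientation: [3.141, -0.045, 0.001]
ft_force: [4.9, 3.0, -0.3]
width: 0.5
grasp_force: 2.3
```

Request:
{"api": "jog_arm", "payload": {"commands": [[-1, [-0.0118, 0.0027, 0], [0, 0, 0.0191]], [-1, [0, 0, 0], [0, 0, 0]]]}}

```text
t: 15.9
ee_pos: [433.9, -178.0, 31.4]
orientation: [3.141, -0.069, 0.001]
ft_force: [4.8, 3.1, -0.1]
width: 0.2
grasp_force: 2.3
```

Request:
{"api": "jog_arm", "payload": {"commands": [[-1, [-0.0118, 0.0027, 0], [0, 0, 0.0191]], [-1, [0, 0, 0], [0, 0, 0]]]}}

```text
t: 16.1
ee_pos: [433.2, -178.2, 31.4]
orientation: [3.14, -0.093, 0.002]
ft_force: [7.5, 4.2, -0.4]
width: 0.5
grasp_force: 3.1
```

Request:
{"api": "jog_arm", "payload": {"commands": [[-1, [-0.005, 0, 0], [0, 0, 0]], [-1, [0, 0, 0], [0, 0, 0]]]}}

```text
t: 16.3
ee_pos: [433.1, -178.2, 31.5]
orientation: [3.14, -0.093, 0.003]
ft_force: [7.5, 4.4, -1.8]
width: 0.4
grasp_force: 3.6
```

Request:
{"api": "jog_arm", "payload": {"commands": [[-1, [-0.005, 0, 0], [0, 0, 0]], [-1, [0, 0, 0], [0, 0, 0]]]}}

```text
t: 16.5
ee_pos: [432.9, -178.2, 31.5]
orientation: [3.14, -0.093, 0.004]
ft_force: [9.2, 4.4, -1.9]
width: 0.4
grasp_force: 4.0
```

Request:
{"api": "jog_arm", "payload": {"commands": [[-1, [-0.005, 0, 0], [0, 0, 0]], [-1, [-0.005, 0, 0], [0, 0, 0]], [-1, [-0.005, 0, 0], [0, 0, 0]], [-1, [0, 0, 0], [0, 0, 0]]]}}

```text
t: 16.9
ee_pos: [432.3, -178.2, 31.7]
orientation: [3.139, -0.093, 0.007]
ft_force: [10.1, 6.9, -2.5]
width: 0.5
grasp_force: 5.1
```

Request:
{"api": "jog_arm", "payload": {"commands": [[-1, [-0.005, 0, 0], [0, 0, 0]], [-1, [-0.005, 0, 0], [0, 0, 0]], [-1, [-0.005, 0, 0], [0, 0, 0]], [-1, [0, 0, 0], [0, 0, 0]], [-1, [0, 0, 0], [0, 0, 0]]]}}

```text
t: 17.4
ee_pos: [431.6, -178.3, 31.8]
orientation: [3.139, -0.093, 0.009]
ft_force: [12.8, 7.5, -4.5]
width: 0.7
grasp_force: 6.3
```

Request:
{"api": "jog_arm", "payload": {"commands": [[-1, [-0.005, 0, 0], [0, 0, 0]], [-1, [-0.005, 0, 0], [0, 0, 0]], [-1, [-0.003, 0, 0], [0, 0, 0]], [-1, [0, 0, 0], [0, 0, 0]], [-1, [0, 0, 0], [0, 0, 0]], [-1, [0, 0, 0], [0, 0, 0]], [-1, [0, 0, 0], [0, 0, 0]], [-1, [0, 0, 0], [0, 0, 0]], [-1, [0, 0, 0], [0, 0, 0]]]}}

```text
t: 18.3
ee_pos: [431.1, -178.3, 31.9]
orientation: [3.139, -0.094, 0.012]
ft_force: [15.9, 8.9, -5.2]
width: 0.4
grasp_force: 7.3
```

```bash
python3 - <<'E'
from workcell import *
from h import *
o=get_obs();print(o)
d=get_image("scene");np.savez("s7.npz",**d)
cv2.imwrite("pics/p7.png",cv2.resize(d["image"][200:290,240:340],None,fx=6,fy=6,interpolation=2))
E
```

```text
{'t': 18.3, 'qpos': array([-0.41859977,  0.52918925,  2.07899637,  0.00293278,  0.52608018,
        1.20932099]), 'qvel': array([-0.00107978,  0.00101855, -0.00051141, -0.00077301,  0.00040604,
        0.00050735]), 'joint_torque': array([ -6.55357987, -45.20209908,  -5.30658603,  -2.3992011 ,
         3.19577582,  -0.20759914]), 'ee_pos': array([ 431.12064306, -178.27938455,   31.89797228]), 'orientation': array([ 3.13875957, -0.09364951,  0.01152448]), 'ft_force': array([15.88246422,  8.91872603, -5.19370082]), 'moment': array([ 1.56164424, -2.65991766, -0.17229196]), 'grasp_force': 7.295597260817885, 'width': 0.4214197233439643}
```

View pics/p7.png

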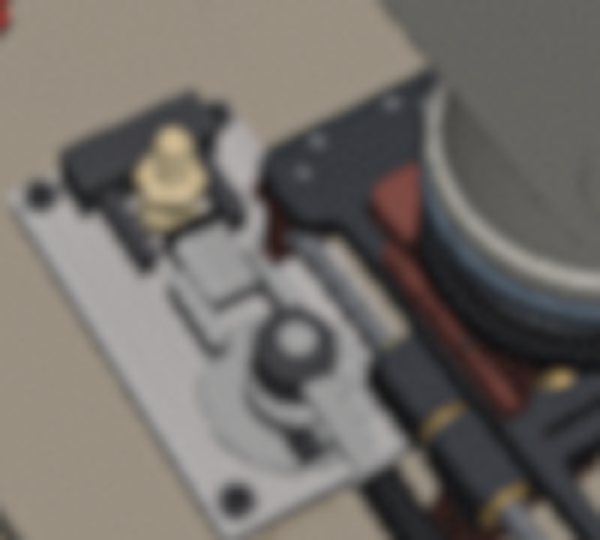

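The union stands clamped at (172,175) and the lever arm is near fixture -y. Contact is steady at about 19 N in total and was held 0.6 s. Backing away.

Request:
{"api": "jog_arm", "payload": {"commands": [[-1, [0.03, 0, 0], [0, 0, 0]], [-1, [0.05, 0, 0], [0, 0, 0]], [-1, [0.15, 0, 0], [0, 0, 0]], [-1, [0.2, 0, 0], [0, 0, 0]], [-1, [0, 0, -0.2], [0, 0, 0]], [-1, [0, 0, -0.4], [0, 0, 0]], [-1, [0, 0, -0.4], [0, 0, 0]], [-1, [0.4, 0, -0.2], [0, 0, 0]], [-1, [0.3, 0, 0], [0, 0, 0]], [-1, [0, 0, 0], [0, 0, 0]]]}}

```text
t: 19.35
ee_pos: [542.7, -185.2, 152.3]
orientation: [3.139, -0.091, 0.004]
ft_force: [0.5, 0.4, -1.0]
width: 0.3
grasp_force: 0.0
```

```bash
python3 - <<'E'
from workcell import *
from h import *
o=get_obs();print(o["t"],o["ee_pos"],o["ft_force"])
d=get_image("scene");a=cv2.resize(d["image"][200:290,240:340],None,fx=4,fy=4,interpolation=2)
t=get_image("top");b=ortho(t,360,450,-200,-100+100,39,2.2)
w=cloud(t).reshape(-1,3);m=(w[:,2]>36)&(w[:,2]<52)&(w[:,1]<-130)&(w[:,1]>-200)&(abs(w[:,0]-415)<40)
if m.sum(): print(m.sum(),np.polyfit(w[m,1],w[m,0],1),w[m].mean(0))
w=cloud(d).reshape(-1,3);m=(w[:,2]>36)&(w[:,2]<52)&(w[:,1]<-135)&(w[:,1]>-200)&(abs(w[:,0]-415)<30)
if m.sum(): print(m.sum(),np.polyfit(w[m,1],w[m,0],1),w[m].mean(0))
b=cv2.copyMakeBorder(b,0,max(0,a.shape[0]-b.shape[0]),0,0,0)[:a.shape[0]]
cv2.imwrite("pics/p8.png",np.hstack([a,b])[:, :800])
E
```

```text
19.35 [ 542.7033028  -185.22688775  152.29090605] [ 0.49744641  0.40669864 -0.98620016]
245 [8.55406103e-02 4.28746216e+02] [ 414.97466817 -160.99426501   44.09075106]
249 [9.15117908e-02 4.28784183e+02] [ 413.51887689 -166.81245202   43.44469506]
```

View pics/p8.png

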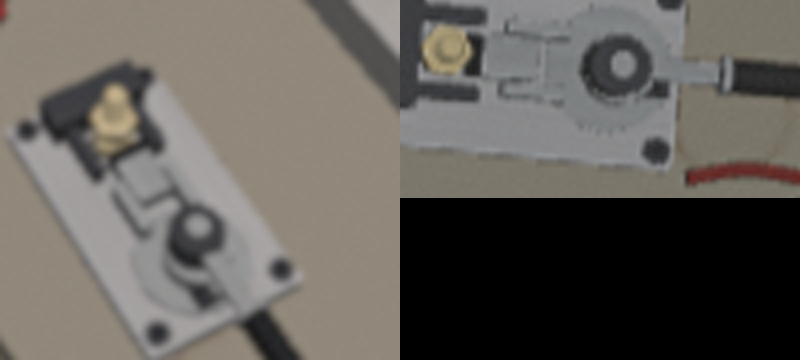

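The union stands upright in the nest (115,118) with the pad against it. The lever rests at about 1.56 rad, and the robot is well clear. Handing in.

```bash
python3 -c "
from workcell import *
print(close_job())"
```

```text
the job is handed in; nothing more can be done
None
```

The brass union is upright and clamped in the nest, and the lever is against what I felt as its end stop at about 1.56 rad, seated with about 18 N (highest reading about 19 N) for roughly 0.6 s. I backed the arm clear and handed the job in at about 19 s; no verdict came back.

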